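# Weigh two reagent cassettes against each other and load the fuller one

### The arm

A 6-joint arm with a two-finger parallel gripper is mounted at the origin on a cart in front of the work surface, level with it; the furniture and walls round the work are solid. World frame = base frame: x ahead of the robot, y to its left, z up, the work surface at z = 0. Lengths are in m, angles in rad, forces in N, time in s.
With the tool pointing down it reaches from about 0.35 to 0.775 m from the base axis. Payload 7.3 kg.
Tool frame: the origin (TCP) lies at the very end of the fingers, on their centre line; the grasp point (between the pads) lies 19 mm behind it; z points along the fingers, y is the direction in which the jaws open and shut (so a half turn about z gives the same grasp; the last joint's range is limited). The gripper opens to 92 mm and grips with 3 to 60 N. Pads are 19 mm wide; open, the fingers measure 130 mm over their backs; the gripper's body (75 mm by 190 mm) begins 47 mm behind the grasp point.
Start: joints at [-1.313, 0.342, 1.524, -0, 1.275, -0.146], TCP at [0.206, -0.483, 0.227] pointing down, gripper open.
Joint ranges: [-2.53, 2.53], [-0.77, 2.02], [0.04, 2.7], [-1, 4.14], [0.28, 2.66], [-3.11, 3.11]. Speed limits (rad/s): [2.57, 2.57, 3.14, 3.14, 3.14, 3.14].

### API

Orientations are given as [roll, pitch, yaw] about the fixed x, y, z axes, in that order (R = Rz(yaw) Ry(pitch) Rx(roll)).
In Python, from cell import observe, read_camera, camera_info, hand_in gives the robot as it stands.
- The arm moves only by the tool jog_arm, never from a script. Its argument "rows" is one flat list of numbers, 5 for each row, row after row: the finger opening in mm, from 0 to 91.8, then the shift along the tool's x, y, z in mm, then the turn about the tool's z in degrees. In form: [gripper, tx, ty, tz, roll, gripper, tx, ty, tz, roll, ...]. A call has 1 to 20 rows; each row shifts and turns the commanded pose from where the row before left it, along the tool's axes as they then stand; what a row does not reach is not made up. A row lasts 1/10 s, in which the tool goes at most 50 mm and 8.59 degrees, less where a joint would pass 70% of its speed; a pose out of reach is approached as far as the arm can. A call with a gripper value outside its range is refused whole. The fingers move at their own pace and stop on an object; "grip_force" is the grip in N (left out, the last holds). Time passes only in rows, so rows that do not move let the fingers close. It gives the time, the measured TCP pose, the force and the opening at its end, in the units of the state.
- observe(): the state, without advancing time (a new reading comes with each control period).
- read_camera(name): name is "scene" or "top" or "wrist"; returns (picture, depth): 400x640x3 uint8, red, green, blue; 400x640 float32, m along the optical axis (not along the pixel's ray), 0 where there is no reading.
- camera_info(name): a dict with "fx", "fy", "cx", "cy" (pixels), "extrinsics" (4x4, takes a point from camera to world coordinates); the wrist camera has in their place "tool_from_camera" (4x4, takes a point from camera to tool coordinates, whose origin is the TCP and whose axes are the flange's). Camera axes: x right, y up, looking along -z (the intrinsics and any distortion apply to the point x, -y, -z); pixel columns grow to the right and rows downward; lengths in m; the calibration is good to about 2 mm. A picture is of the moment at which its call begins: read the wrist's pose just before it. camera_info takes no time and is no camera call.
- hand_in(): hands the job in, once; it reports no verdict.
The state is a dict: "time": time; "qpos": joint angles; "qvel": joint speeds; "joint_efforts": joint torques, N m; "tool_pos": TCP position; "tool_rot": TCP orientation; "contact_force": force on the tool from outside, world axes, zero at the start; "torque": the same for the moment, N m; "opening": finger opening in m.
Only numpy, scipy, OpenCV 4.12 (cv2) and the standard library are available. Lean on these libraries where they do the work, as an engineer would, in place of code of your own. Each camera call takes 0.05 s, during which the arm holds its last target. There are 200 camera calls.

### The job

One of the two identical reagent cassettes in the blue rack is nearly used up. Stand them on opposite pans of the two-pan balance, one on each, and let go to see which is heavier; then stand the heavier cassette fully home in the grey loading bay and leave the lighter one standing on its pan. Do not tip a cassette over or disturb the glassware and bottles round about.

Things in the scene. Friction and masses are not known exactly. Their poses are not given: they have to be found in the camera images.
- cassette_a: one of two identical sealed reagent cassettes: an upright white plastic block with a green label band and a flush green cap, 58 mm (its x, narrow faces at the ends) by 36 mm (its y, broad faces) by 105 mm tall; about 0.12 to 0.35 kg, which of the two is heavier is unknown; they differ by 80 g or more. Origin at the centre of its underside, z up. It starts upright in one of the rack's slots. The cap (26 mm across, 3 mm high) cannot be gripped.
- cassette_b: the other cassette, same looks and size, same frame.
- rack: blue storage rack, fixed; origin at the centre of its underside, z up. Two slots side by side along its y, 47 mm apart, floor 10 mm above the counter; 5 mm thick walls, reaching 110 mm above the counter, stand 3 mm off the broad faces of each cassette, so a cassette there can be taken only across its 58 mm (fingers at the rack's +x and -x sides, which are open) and drawn straight up by 105 mm. Cassettes in it have their x along the rack's x.
- left_pan_top (a point): centre of the upper face of the balance's left pan (the balance's +y side): a steel disc of 112 mm diameter with a rim 2 mm high. x forward, y along the beam to the left (away from the pivot), z up. 100 mm above the counter when the beam is level; it stays level as it sinks or rises, 15 mm each way.
- right_pan_top (a point): the same for the right pan (the balance's -y side); same axes, so the pivot lies at +y from here. The pans' centres are 260 mm apart. Between them stand a pointer and a scale plate, reaching 143 mm above the counter and 30 mm to either side of the pivot.
- beam (a joint): tilt of the balance beam, rad: 0 level (as it rests when empty), positive when the left pan is lower, stops at +0.12 and -0.12. Weakly sprung to level and damped: the difference between the cassettes drives it to a stop within about 2 s. The tilt depends on the weights, not on where they stand on the pans.
- bay_floor (a point): centre of the floor of the grey loading bay, 12 mm above the counter, z up. Two black guides, reaching 113 mm above the counter, stand at its +x and -x sides, 66 mm apart with tops flared to about 80 mm; the cassette's 58 mm goes between them (its x along the bay's x, either way round). The +y and -y sides are open except for ridges 3.5 mm high, 46 mm apart, so there is room for fingers only at the broad faces (across the 36 mm).
- conical_flask: glass conical flask, 62 mm wide, 103 mm high, bystander; origin at the centre of its underside.
- beaker: small glass beaker, 54 mm wide, 68 mm high, bystander in front of the balance; origin at the centre of its underside.
- dropper_bottle: brown dropper bottle, 37 mm wide, 101 mm high, bystander; origin at the centre of its underside.
- brown_bottle: brown bottle with a black cap, 50 mm wide, 92 mm high, bystander; origin at the centre of its underside.
- petri_dish: petri dish, 96 mm wide, 16 mm high, bystander; origin at the centre of its underside.
Mind the look-alikes: they are no part of the job. Leave any orange look-alike of the cassette_a alone.

How it is judged:
On the way, in this order (a step that is already met when the one before it is completed fails the run):
1. both cassettes stand upright on opposite pans, let go, and the beam has tilted to the heavier side (((distance between cassette_a and left_pan_top below 0.05 m and distance between cassette_b and right_pan_top below 0.05 m) or (distance between cassette_b and left_pan_top below 0.05 m and distance between cassette_a and right_pan_top below 0.05 m)) and (value of joint beam above 0.06 rad or value of joint beam below -0.06 rad) and angle between each of cassette_a, cassette_b's own z axis and vertical below 0.15 rad and contact force between each of cassette_a, cassette_b and the arm below 0.05 N and contact force between each of cassette_a, cassette_b and the fingers below 0.05 N), for 0.3 s.
2. the cassette on the lower pan, the heavier one, is taken hold of while the other stands free on the higher pan (((distance between cassette_a and left_pan_top below 0.06 m and distance between cassette_b and right_pan_top below 0.05 m and value of joint beam above 0.06 rad and contact force between cassette_a and the fingers above 1 N and contact force between cassette_b and the fingers below 0.05 N) or (distance between cassette_a and right_pan_top below 0.06 m and distance between cassette_b and left_pan_top below 0.05 m and value of joint beam below -0.06 rad and contact force between cassette_a and the fingers above 1 N and contact force between cassette_b and the fingers below 0.05 N) or (distance between cassette_b and left_pan_top below 0.06 m and distance between cassette_a and right_pan_top below 0.05 m and value of joint beam above 0.06 rad and contact force between cassette_b and the fingers above 1 N and contact force between cassette_a and the fingers below 0.05 N) or (distance between cassette_b and right_pan_top below 0.06 m and distance between cassette_a and left_pan_top below 0.05 m and value of joint beam below -0.06 rad and contact force between cassette_b and the fingers above 1 N and contact force between cassette_a and the fingers below 0.05 N))), for 0.04 s.
At the end, for the whole second after the job is handed in: The heavier cassette stands upright (within 3 degrees) in the loading bay, between its guides (centre within 10 mm, underside within 3 mm of the floor); the lighter one stands upright and at rest on a pan (its foot's centre within 50 mm of the pan's centre) (((horizontal distance between cassette_a and bay_floor below 0.01 m and z of cassette_a in the frame of bay_floor below 0.003 m and angle between cassette_a's own z axis and vertical below 0.06 rad and angle between the x axis of cassette_a and the x axis of bay_floor, either way round below 0.25 rad and linear speed of cassette_a below 0.02 m/s and (distance between cassette_b and left_pan_top below 0.05 m or distance between cassette_b and right_pan_top below 0.05 m) and angle between cassette_b's own z axis and vertical below 0.15 rad and linear speed of cassette_b below 0.03 m/s) or (horizontal distance between cassette_b and bay_floor below 0.01 m and z of cassette_b in the frame of bay_floor below 0.003 m and angle between cassette_b's own z axis and vertical below 0.06 rad and angle between the x axis of cassette_b and the x axis of bay_floor, either way round below 0.25 rad and linear speed of cassette_b below 0.02 m/s and (distance between cassette_a and left_pan_top below 0.05 m or distance between cassette_a and right_pan_top below 0.05 m) and angle between cassette_a's own z axis and vertical below 0.15 rad and linear speed of cassette_a below 0.03 m/s))); the robot touches nothing.
It fails at once if a cassette is tipped over (angle between any of cassette_a, cassette_b's own z axis and vertical above 0.8 rad).
It fails at once if a bystander is pushed more than 30 mm or tipped over (distance of any of conical_flask, beaker, dropper_bottle, brown_bottle, petri_dish from where it was at the start of the episode above 0.03 m or angle between any of conical_flask, beaker, dropper_bottle, brown_bottle's own z axis and vertical above 0.6 rad).
It also fails if it takes over 72 s, if anything falls off the work surface, if the arm or the gripper's body presses on something with over 40 N, if the wrist force passes 120 N, or if a joint passes its speed limit or range.

## Working session

There is one attempt and no reset: what is moved stays moved. The work goes in short steps, Python scripts to look and compute and a tool call to move; the robot and the scene stay as the last step left them, time stands still between calls to the robot, and variables do not carry over. Pictures are saved under pics/ and viewed, about 8 in all and at most 12, crops included, and the job is handed in when it is done.

Besides the shell and the picture viewer there is one more tool, called after "Request:" as a command line: name --argument value ..., lists and objects as JSON in quotes. jog_arm: Moves the arm, as the interface text tells. Its arguments: {"type":"object","properties":{"rows":{"type":"array","items":{"type":"number"}},"grip_force":{"type":"number"}},"required":["rows"]}

```bash
mkdir -p pics; cat > h.py <<'E'
import numpy as np, cv2
from cell import observe, read_camera, camera_info, hand_in
def save(n,im): cv2.imwrite('pics/'+n,cv2.cvtColor(im,cv2.COLOR_RGB2BGR))
def T(name):
    ci=camera_info(name)
    if 'extrinsics' in ci: return ci,np.array(ci['extrinsics'])
    from scipy.spatial.transform import Rotation as R
    s=observe(); M=np.eye(4); M[:3,:3]=R.from_euler('xyz',s['tool_rot']).as_matrix(); M[:3,3]=s['tool_pos']
    return ci,M@np.array(ci['tool_from_camera'])
def cloud(ci,M,d):
    v,u=np.mgrid[:d.shape[0],:d.shape[1]]
    p=np.stack([(u-ci['cx'])/ci['fx']*d,-(v-ci['cy'])/ci['fy']*d,-d],-1)
    return p@M[:3,:3].T+M[:3,3]
def ray(ci,M,u,v,z):
    r=M[:3,:3]@np.array([(u-ci['cx'])/ci['fx'],-(v-ci['cy'])/ci['fy'],-1])
    return M[:3,3]+r*(z-M[2,3])/r[2]
E
python3 - <<'E'
from h import *
print(observe())
for n in('scene','top'):
    ci,M=T(n);print(n,ci);im,d=read_camera(n);save(n+'0.png',im);np.savez(n+'0.npz',im=im,d=d)
E
```

```text
{'time': 0.0, 'qpos': array([-1.31301421e+00,  3.42700684e-01,  1.52502863e+00, -5.85615311e-06,
        1.27539771e+00, -1.45955632e-01]), 'qvel': array([-8.61698646e-04, -1.20373482e-03, -1.16955567e-03, -9.61265375e-05,
        1.71468677e-03, -2.99189319e-03]), 'joint_efforts': array([-1.24550301e-03, -4.31246173e+01, -2.44222587e+01,  7.16038956e-02,
        5.59325656e-02, -1.30313178e-04]), 'tool_pos': array([ 0.20618442, -0.48236861,  0.22605235]), 'tool_rot': array([-3.14007378e+00, -2.17615579e-04,  4.03739297e-01]), 'contact_force': array([ 0.01907572,  0.86183394, -0.07521542]), 'torque': array([-0.04657322, -0.06162945, -0.03330806]), 'opening': 0.09192778997792714}
scene {'fx': 407.0873381428162, 'fy': 407.0873381428162, 'cx': 316.8957951306464, 'cy': 197.94693125494982, 'extrinsics': array([[ 0.90248194,  0.19850388, -0.38225981, -0.03627529],
       [-0.43026045,  0.45679023, -0.77860043, -1.17098366],
       [ 0.02005734,  0.8671441 ,  0.4976533 ,  0.83788441],
       [ 0.        ,  0.        ,  0.        ,  1.        ]])}
top {'fx': 363.96067102556316, 'fy': 363.96067102556316, 'cx': 320.75989933767454, 'cy': 200.36215285392237, 'extrinsics': array([[ 2.64237214e-02,  9.96053267e-01, -8.47329691e-02,
         4.53956239e-01],
       [-9.99648351e-01,  2.65174316e-02, -1.95329700e-05,
         3.95263310e-03],
       [ 2.22744484e-03,  8.47036889e-02,  9.96403695e-01,
         1.31551021e+00],
       [ 0.00000000e+00,  0.00000000e+00,  0.00000000e+00,
         1.00000000e+00]])}
```

View pics/top0.png

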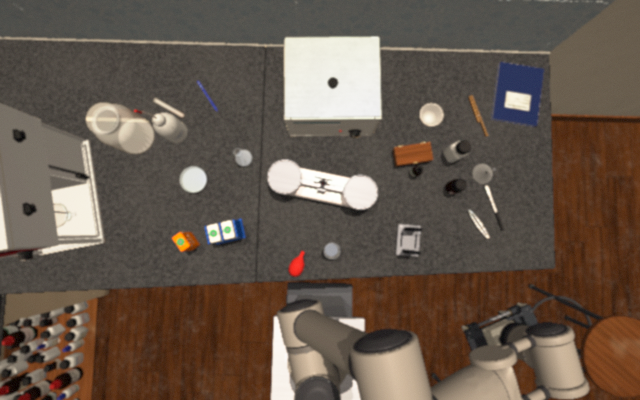

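View pics/scene0.png

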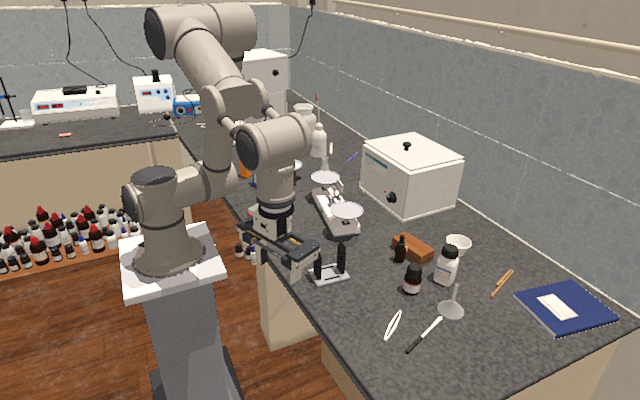

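```bash
python3 - <<'E'
from h import *
z=np.load('top0.npz');im,d=z['im'],z['d'];ci,M=T('top');P=cloud(ci,M,d)
hsv=cv2.cvtColor(im,cv2.COLOR_RGB2HSV)
g=cv2.inRange(hsv,(40,100,60),(85,255,255))
n,l,s,c=cv2.connectedComponentsWithStats(g)
for i in range(1,n):
    if s[i,4]>8:
        u,v=c[i];print('green',c[i],s[i,4],ray(ci,M,u,v,.118).round(4),P[int(v),int(u)].round(3))
b=cv2.inRange(hsv,(100,120,60),(125,255,255));n,l,s,c=cv2.connectedComponentsWithStats(b)
for i in range(1,n):
    if s[i,4]>30: print('blue',c[i],s[i])
for nm,(u0,u1,v0,v1),zr in(('pans',(260,385,150,215),(.09,.11)),('bayguides',(390,428,218,262),(.08,.12)),('rack+cas',(200,248,212,250),(.10,.13))):
    Q=P[v0:v1,u0:u1];m=((Q[...,2]>zr[0])&(Q[...,2]<zr[1])).astype(np.uint8)
    n,l,s,c=cv2.connectedComponentsWithStats(m)
    for i in range(1,n):
        if s[i,4]>6:
            q=Q[l==i];r=cv2.minAreaRect((q[:,:2]*1000).astype(np.float32));print(nm,s[i],q.mean(0).round(4),r)
# neighbours list: everything high
def crop(u0,u1,v0,v1,k): return cv2.resize(im[v0:v1,u0:u1],None,fx=k,fy=k,interpolation=cv2.INTER_CUBIC)
a=crop(165,265,200,270,4);b=crop(370,470,200,270,4);e=crop(260,390,150,270,4)[:,:]
o=np.zeros((560+0,400+400,3),np.uint8);o[:280,:400]=a;o[280:560,:400]=b;o[:480,400:]=cv2.resize(e,(400,480))[:480];save('c1.png',o)
for nm,u,v in(('flask?',243,157),('beaker',332,250),('red',298,264),('brown',454,187),('drop',416,172),('petri',193,180)):print(nm,P[v-6:v+7,u-6:u+7].reshape(-1,3)[P[v-6:v+7,u-6:u+7,2].argmax()].round(3))
E
```

```text
green [228.         229.11111111] 9 [0.4531 0.3055 0.118 ] [0.454 0.306 0.117]
green [213.         232.71428571] 14 [0.4401 0.354  0.118 ] [0.442 0.354 0.12 ]
green [180.28571429 241.33333333] 21 [0.4092 0.4593 0.118 ] [0.41  0.464 0.109]
blue [518.36674392  90.90787949] [ 495   63   48   62 1726]
blue [238.89655172 228.70114943] [233 219  13  21 174]
pans [  7  10  35  34 919] [0.6349 0.1297 0.1005] ((634.814453125, 129.36172485351562), (113.42688751220703, 112.6852798461914), 46.73661422729492)
pans [ 83  25  35  35 924] [ 0.5898 -0.1263  0.1008] ((589.6722412109375, -126.69013214111328), (112.53401947021484, 114.45272827148438), 27.534343719482422)
bayguides [18  9 14  5 51] [ 0.4703 -0.3087  0.1044] ((470.197021484375, -312.02532958984375), (39.61309051513672, 11.140718460083008), 85.30834197998047)
bayguides [16 32 15  5 52] [ 0.3931 -0.3042  0.1058] ((392.8004150390625, -306.4852294921875), (39.99213790893555, 11.524767875671387), 85.77911376953125)
rack+cas [  5   8  33  24 521] [0.4453 0.3306 0.1131] ((445.0694885253906, 331.75079345703125), (58.665870666503906, 99.5762939453125), 14.650028228759766)
flask? [0.454 0.004 1.316]
beaker [0.454 0.004 1.316]
red [0.454 0.004 1.316]
brown [ 0.622 -0.457  0.098]
drop [0.454 0.004 1.316]
petri [0.454 0.004 1.316]
```

View pics/c1.png

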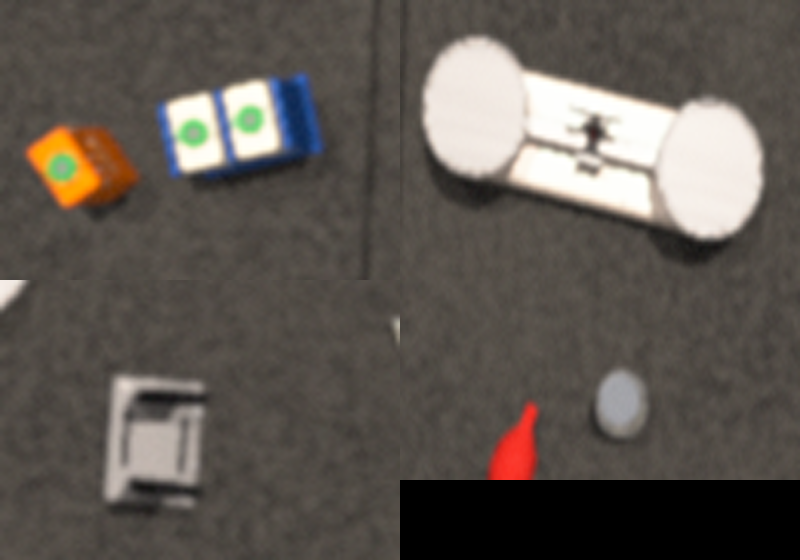

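```bash
cat >> h.py <<'E'
def plan(*wps):
    """wps: (x,y,z mm, yaw deg, gripper, nrows[,lastmm]) -> integer rows from the present pose"""
    s=observe();p=np.array(s['tool_pos'])*1000;y=np.degrees(s['tool_rot'][2])
    print('at',p.round(1),'yaw',round(y,2),'t',round(s['time'],2)); out=[]
    for x,yy,z,w,g,n in wps:
        t=np.array([x,yy,z]);w=y+(w-y+180)%360-180
        for k in range(n):
            d=(t-p)/(n-k);dr=round(-(w-y)/(n-k))if n-k>1 else round(-(w-y),1)
            c,sn=np.cos(np.radians(y)),np.sin(np.radians(y))
            R=np.array([[c,sn,0],[sn,-c,0],[0,0,-1]])
            l=np.round(R.T@d);p=p+R@l;y-=dr
            out.append([g,*[int(a) for a in l],float(dr)])
    print('end',p.round(1),round(y,1),'max',max(np.linalg.norm(r[1:4]) for r in out))
    print(', '.join(f'{v:g}' for r in out for v in r))
E
python3 -c "
from h import *
plan((450,-100,230,104.7,91,11),(452,307,230,104.7,91,9))"
```

```text
at [ 206.2 -482.4  226.1] yaw 23.13 t 0.1
end [452.  306.8 230.1] 104.7 max 45.60701700396552
91, 34, -23, 0, -7, 91, 37, -19, 0, -7, 91, 39, -14, 0, -8, 91, 40, -9, 0, -7, 91, 41, -4, -1, -8, 91, 41, 2, 0, -7, 91, 41, 7, -1, -8, 91, 39, 12, 0, -7, 91, 38, 17, -1, -8, 91, 35, 22, 0, -7, 91, 31, 27, -1, -7.6, 91, 44, 12, 0, 0, 91, 44, 12, 0, 0, 91, 44, 12, 0, 0, 91, 44, 12, 0, 0, 91, 43, 11, 0, 0, 91, 44, 12, 0, 0, 91, 43, 11, 0, 0, 91, 44, 12, 0, 0, 91, 43, 11, 0, 0
```

Request:
jog_arm --rows '[91,34,-23,0,-7,91,37,-19,0,-7,91,39,-14,0,-8,91,40,-9,0,-7,91,41,-4,-1,-8,91,41,2,0,-7,91,41,7,-1,-8,91,39,12,0,-7,91,38,17,-1,-8,91,35,22,0,-7,91,31,27,-1,-7.6,91,44,12,0,0,91,44,12,0,0,91,44,12,0,0,91,44,12,0,0,91,43,11,0,0,91,44,12,0,0,91,43,11,0,0,91,44,12,0,0,91,43,11,0,0]' --grip_force 25

```text
time: 2.1
tool_pos: [0.4516, 0.3084, 0.2303]
tool_rot: [-3.141, 0.0, 1.828]
contact_force: [0.8, -0.2, 0.2]
opening: 0.0906
```

Request:
jog_arm --rows '[91,0,0,0,0,91,0,0,0,0,91,0,0,0,0]'

```text
time: 2.4
tool_pos: [0.4519, 0.3056, 0.2303]
tool_rot: [-3.141, 0.001, 1.827]
contact_force: [-0.4, 0.4, 0.1]
opening: 0.091
```

```bash
python3 - <<'E'
from h import *
ci,M=T('wrist');im,d=read_camera('wrist');P=cloud(ci,M,d)
hsv=cv2.cvtColor(im,cv2.COLOR_RGB2HSV)
g=cv2.inRange(hsv,(40,100,60),(85,255,255));n,l,s,c=cv2.connectedComponentsWithStats(g)
for i in range(1,n):
    if s[i,4]>150: print('green',c[i],s[i],ray(ci,M,*c[i],.118).round(4),np.median(P[l==i],0).round(4))
m=((P[...,2]>.10)&(P[...,2]<.125)&(hsv[...,1]<60)).astype(np.uint8);n,l,s,c=cv2.connectedComponentsWithStats(m)
for i in range(1,n):
    if s[i,4]>200:
        q=P[l==i];print(s[i],q.mean(0),cv2.minAreaRect((q[:,:2]*1000).astype(np.float32)))
save('w1.png',im)
o=observe();print(o['tool_pos'],np.degrees(o['tool_rot']))
E
```

```text
green [317.5862069    8.01567398] [303   0  30  17 319] [0.4104 0.4563 0.118 ] [0.4104 0.459  0.1067]
green [320.56587473 141.64794816] [307 128  28  28 463] [0.4391 0.3561 0.118 ] [0.439  0.3562 0.1167]
green [321.015625   191.65885417] [308 180  27  25 384] [0.4513 0.3113 0.118 ] [0.4513 0.3115 0.1167]
[ 289  121   64   41 1881] [0.43899189 0.35629081 0.11350443] ((439.3431396484375, 355.2630615234375), (58.01936721801758, 36.1619873046875), 14.865677833557129)
[ 291  171   61   38 1700] [0.45052397 0.31258877 0.11314617] ((451.1717529296875, 310.5557861328125), (57.806339263916016, 35.40185546875), 14.529065132141113)
[0.45216331 0.30533408 0.23053637] [-1.79965549e+02  2.98442672e-02  1.04662437e+02]
```

View pics/w1.png

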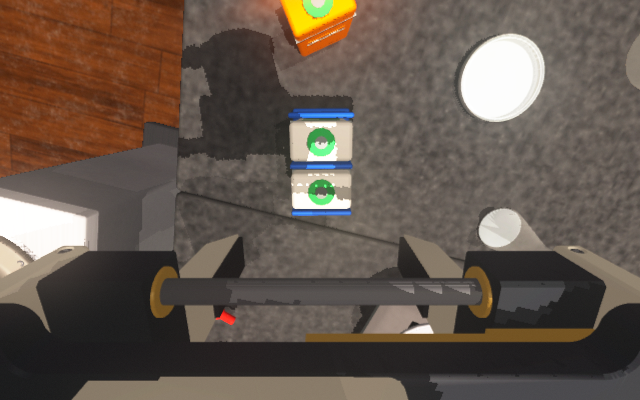

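```bash
python3 -c "
from h import *
plan((451.2,311,180,104.7,91,2),(451.2,311,72,104.7,91,5),(451.2,311,72,104.7,40,6))"
```

```text
at [452.2 305.3 230.5] yaw 104.66 t 2.45
end [451.6 311.4  71.5] 104.7 max 26.19160170741759
91, 3, 0, 25, 0, 91, 3, 1, 26, -0, 91, 0, 0, 22, 0, 91, 0, 0, 21, 0, 91, 0, 0, 22, 0, 91, 0, 0, 21, 0, 91, 0, 0, 22, -0, 40, 0, 0, 0, 0, 40, 0, 0, 0, 0, 40, 0, 0, 0, 0, 40, 0, 0, 0, 0, 40, 0, 0, 0, 0, 40, 0, 0, 0, -0
```

Request:
jog_arm --rows '[91,3,0,25,0,91,3,1,26,0,91,0,0,22,0,91,0,0,21,0,91,0,0,22,0,91,0,0,21,0,91,0,0,22,0,40,0,0,0,0,40,0,0,0,0,40,0,0,0,0,40,0,0,0,0,40,0,0,0,0,40,0,0,0,0]' --grip_force 25

```text
time: 3.75
tool_pos: [0.4518, 0.3127, 0.0726]
tool_rot: [3.14, -0.0, 1.828]
contact_force: [-2.9, -0.6, 6.8]
opening: 0.058
```

```bash
python3 -c "
from h import *
plan((451.5,312.5,235,104.7,40,6),(590,-126.5,235,90,40,13))"
```

```text
at [451.8 312.7  72.6] yaw 104.74 t 3.75
end [ 589.9 -126.6  234.6] 90.0 max 36.138621999185304
40, 0, 0, -27, 0, 40, 0, 0, -27, 0, 40, 0, 0, -27, 0, 40, 0, 0, -27, 0, 40, 0, 0, -27, 0, 40, 0, 0, -27, 0, 40, -35, 2, 0, 1, 40, -35, 2, 0, 1, 40, -35, 3, 0, 1, 40, -35, 4, 0, 1, 40, -35, 4, 0, 1, 40, -35, 5, 0, 1, 40, -35, 5, 0, 1, 40, -35, 6, 0, 1, 40, -35, 7, 0, 1, 40, -35, 7, 0, 1, 40, -35, 8, 0, 2, 40, -35, 9, 0, 1, 40, -34, 9, 0, 1.7
```

Request:
jog_arm --rows '[40,0,0,-27,0,40,0,0,-27,0,40,0,0,-27,0,40,0,0,-27,0,40,0,0,-27,0,40,0,0,-27,0,40,-35,2,0,1,40,-35,2,0,1,40,-35,3,0,1,40,-35,4,0,1,40,-35,4,0,1,40,-35,5,0,1,40,-35,5,0,1,40,-35,6,0,1,40,-35,7,0,1,40,-35,7,0,1,40,-35,8,0,2,40,-35,9,0,1,40,-34,9,0,1.7,40,0,0,0,0]'

```text
time: 5.75
tool_pos: [0.5901, -0.131, 0.2328]
tool_rot: [-3.141, 0.001, 1.567]
contact_force: [0.3, 0.6, -2.6]
opening: 0.0581
```

Request:
jog_arm --rows '[40,0,0,0,0,40,0,0,0,0]'

```text
time: 5.95
tool_pos: [0.5893, -0.1259, 0.2335]
tool_rot: [-3.141, -0.001, 1.572]
contact_force: [0.2, -0.1, -1.5]
opening: 0.0584
```

```bash
python3 - <<'E'
from h import *
ci,M=T('wrist');im,d=read_camera('wrist');save('w2.png',im);np.savez('w2.npz',im=im,d=d)
P=cloud(ci,M,d);m=((P[...,2]>.075)&(P[...,2]<.125)).astype(np.uint8);n,l,s,c=cv2.connectedComponentsWithStats(m)
for i in range(1,n):
    if s[i,4]>300: print(s[i],P[l==i].mean(0).round(4),cv2.minEnclosingCircle((P[l==i][:,:2]*1000).astype(np.float32)))
plan((590,-126.5,168,90,40,3),(590,-126.5,150,90,40,6))
E
```

```text
[ 265    0  114  223 9593] [ 0.5972 -0.0738  0.0933] ((590.4495849609375, -56.10768508911133), 112.20142364501953)
[ 500    0   92  246 9727] [ 0.7994 -0.0556  0.1024] ((803.0314331054688, -62.277896881103516), 112.16788482666016)
at [ 589.3 -125.6  233.7] yaw 90.12 t 6.0
end [ 590.3 -126.6  149.7] 90.0 max 22.045407685048602
40, 0, 0, 22, 0, 40, 0, 0, 22, 0, 40, -1, 1, 22, 0.1, 40, 0, 0, 3, 0, 40, 0, 0, 3, 0, 40, 0, 0, 3, 0, 40, 0, 0, 3, 0, 40, 0, 0, 3, 0, 40, 0, 0, 3, 0
```

View pics/w2.png

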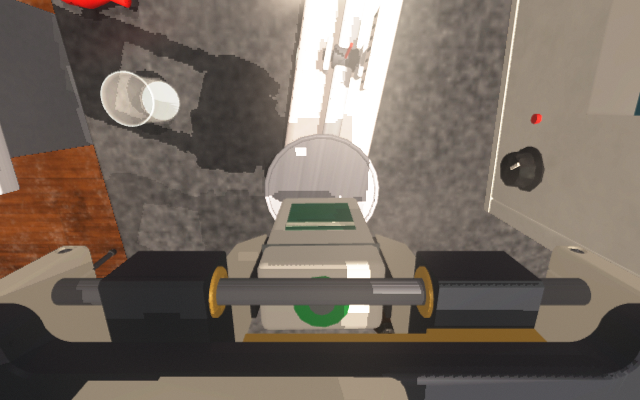

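```bash
python3 - <<'E'
from h import *
z=np.load('top0.npz');ci,M=T('top');P=cloud(ci,M,z['d'])
for u in(290,330,370):print([tuple(P[v,u].round(3)) for v in(60,110,118,124,128,132,136,140)])
E
```

```text
[(np.float64(0.981), np.float64(0.111), np.float64(0.227)), (np.float64(0.821), np.float64(0.105), np.float64(0.231)), (np.float64(0.8), np.float64(0.106), np.float64(0.218)), (np.float64(0.795), np.float64(0.109), np.float64(0.169)), (np.float64(0.796), np.float64(0.113), np.float64(0.122)), (np.float64(0.797), np.float64(0.118), np.float64(0.069)), (np.float64(0.797), np.float64(0.122), np.float64(0.015)), (np.float64(0.786), np.float64(0.123), np.float64(-0.002))]
[(np.float64(0.983), np.float64(-0.013), np.float64(0.231)), (np.float64(0.824), np.float64(-0.017), np.float64(0.232)), (np.float64(0.803), np.float64(-0.018), np.float64(0.219)), (np.float64(0.801), np.float64(-0.019), np.float64(0.162)), (np.float64(0.8), np.float64(-0.021), np.float64(0.121)), (np.float64(0.799), np.float64(-0.022), np.float64(0.073)), (np.float64(0.804), np.float64(-0.024), np.float64(0.001)), (np.float64(0.791), np.float64(-0.024), np.float64(-0.004))]
[(np.float64(0.987), np.float64(-0.137), np.float64(0.229)), (np.float64(0.827), np.float64(-0.139), np.float64(0.233)), (np.float64(0.806), np.float64(-0.141), np.float64(0.219)), (np.float64(0.804), np.float64(-0.149), np.float64(0.162)), (np.float64(0.805), np.float64(-0.155), np.float64(0.116)), (np.float64(0.804), np.float64(-0.162), np.float64(0.068)), (np.float64(0.809), np.float64(-0.171), np.float64(-0.001)), (np.float64(0.794), np.float64(-0.172), np.float64(-0.002))]
```

Request:
jog_arm --rows '[40,0,0,22,0,40,0,0,22,0,40,-1,1,22,0,40,0,0,3,0,40,0,0,3,0,40,0,0,3,0,40,0,0,3,0,40,0,0,3,0,40,0,0,3,0,40,0,0,0,0]'

```text
time: 7.0
tool_pos: [0.5904, -0.1278, 0.1494]
tool_rot: [-3.141, -0.0, 1.571]
contact_force: [-0.3, -0.2, -0.2]
opening: 0.0583
```

Request:
jog_arm --rows '[40,0,0,1,0,70,0,0,0,0,91,0,0,0,0,91,0,0,0,0,91,0,0,0,0,91,0,0,0,0]'

```text
time: 7.6
tool_pos: [0.5906, -0.1278, 0.1488]
tool_rot: [3.141, 0.0, 1.571]
contact_force: [-0.5, -0.4, 0.5]
opening: 0.0898
```

```bash
python3 -c "
from h import *
plan((590,-126.5,270,90,91,4),(439.2,356,235,104.7,91,13))
im,d=read_camera('scene');save('s1.png',cv2.resize(im[150:280,230:420],None,fx=3,fy=3))"
```

```text
at [ 590.6 -127.8  148.8] yaw 90.04 t 7.6
end [439.5 356.1 234.8] 104.7 max 39.433488306260706
91, 0, 0, -30, 0, 91, 0, 0, -30, 0, 91, 1, 0, -31, 0, 91, 0, -1, -30, 0, 91, 37, -12, 3, -1, 91, 37, -11, 3, -1, 91, 38, -10, 3, -1, 91, 38, -10, 3, -1, 91, 38, -9, 3, -1, 91, 38, -8, 2, -1, 91, 38, -8, 3, -1, 91, 38, -7, 2, -1, 91, 38, -6, 3, -1, 91, 39, -5, 2, -1, 91, 39, -5, 3, -2, 91, 38, -3, 2, -1, 91, 39, -3, 3, -1.7
```

View pics/s1.png

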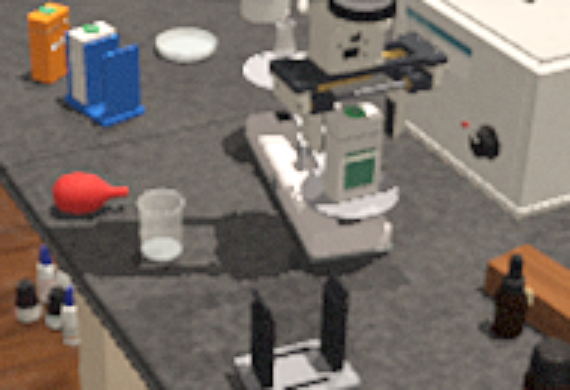

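The cassette stands upright on the lowered right pan (crop pixel ~(360,160)), fingers open. I'll fetch the second one.

Request:
jog_arm --rows '[91,0,0,-30,0,91,0,0,-30,0,91,1,0,-31,0,91,0,-1,-30,0,91,37,-12,3,-1,91,37,-11,3,-1,91,38,-10,3,-1,91,38,-10,3,-1,91,38,-9,3,-1,91,38,-8,2,-1,91,38,-8,3,-1,91,38,-7,2,-1,91,38,-6,3,-1,91,39,-5,2,-1,91,39,-5,3,-2,91,38,-3,2,-1,91,39,-3,3,-1.7,91,0,0,0,0,91,0,0,0,0,91,0,0,0,0]'

```text
time: 9.65
tool_pos: [0.4398, 0.3553, 0.2347]
tool_rot: [3.142, 0.001, 1.827]
contact_force: [0.7, -0.8, -1.0]
opening: 0.091
```

```bash
python3 -c "
from h import *
plan((439.2,356,180,104.7,91,2),(439.2,356,72,104.7,91,5))"
```

```text
at [439.8 355.3 234.7] yaw 104.69 t 9.65
end [439.5 356.3  71.7] 104.7 max 28.0178514522438
91, 0, 0, 27, 0, 91, 1, 0, 28, -0, 91, 0, 0, 22, 0, 91, 0, 0, 21, 0, 91, 0, 0, 22, 0, 91, 0, 0, 21, 0, 91, 0, 0, 22, -0
```

Request:
jog_arm --rows '[91,0,0,27,0,91,1,0,28,0,91,0,0,22,0,91,0,0,21,0,91,0,0,22,0,91,0,0,21,0,91,0,0,22,0,40,0,0,0,0,40,0,0,0,0,40,0,0,0,0,40,0,0,0,0,40,0,0,0,0,40,0,0,0,0]'

```text
time: 10.95
tool_pos: [0.4395, 0.3573, 0.0727]
tool_rot: [3.14, -0.0, 1.828]
contact_force: [-1.5, -0.7, 6.2]
opening: 0.0577
```

```bash
python3 -c "
from h import *
plan((439.2,356,235,104.7,40,6),(634.9,129.5,235,90,40,9))"
```

```text
at [439.5 357.3  72.7] yaw 104.74 t 10.95
end [634.4 129.9 234.7] 90.0 max 33.61547262794322
40, 0, 0, -27, 0, 40, 0, 0, -27, 0, 40, 0, 0, -27, 0, 40, 0, 0, -27, 0, 40, -1, 0, -27, 0, 40, 0, -1, -27, 0, 40, -30, 15, 0, 2, 40, -29, 16, 0, 2, 40, -29, 17, 0, 2, 40, -28, 18, 0, 1, 40, -28, 18, 0, 2, 40, -27, 19, 0, 1, 40, -27, 19, 0, 2, 40, -26, 20, 0, 1, 40, -26, 21, 0, 1.7
```

Request:
jog_arm --rows '[40,0,0,-27,0,40,0,0,-27,0,40,0,0,-27,0,40,0,0,-27,0,40,-1,0,-27,0,40,0,-1,-27,0,40,-30,15,0,2,40,-29,16,0,2,40,-29,17,0,2,40,-28,18,0,1,40,-28,18,0,2,40,-27,19,0,1,40,-27,19,0,2,40,-26,20,0,1,40,-26,21,0,1.7,40,0,0,0,0,40,0,0,0,0,40,0,0,0,0]'

```text
time: 12.75
tool_pos: [0.6334, 0.1304, 0.2333]
tool_rot: [-3.14, -0.0, 1.572]
contact_force: [0.3, -0.1, -2.8]
opening: 0.058
```

```bash
python3 -c "
from h import *
print(observe()['contact_force'])
plan((634.9,129.5,190,90,40,2),(634.9,129.5,180,90,40,4))
ci,M=T('wrist');im,d=read_camera('wrist');P=cloud(ci,M,d)
z=P[...,2]; m=((P[...,0]-.635)**2+(P[...,1]-.1295)**2<.05**2)&(z>.07)&(z<.13);print(m.sum(),np.median(z[m]))
ci,M=T('top');im,d=read_camera('top');P=cloud(ci,M,d);z=P[...,2]
for c in((.635,.1295),(.59,-.1265)):
    m=((P[...,0]-c[0])**2+(P[...,1]-c[1])**2<.05**2)&(z>.07)&(z<.13);print(m.sum(),np.median(z[m]))
"
```

```text
[ 0.30457241 -0.1030784  -2.81989193]
at [633.4 130.4 233.3] yaw 90.09 t 12.75
end [635.4 129.4 180.3] 90.0 max 22.02271554554524
40, 0, 1, 22, 0, 40, -1, 1, 21, 0.1, 40, 0, 0, 3, 0, 40, 0, 0, 2, 0, 40, 0, 0, 3, 0, 40, 0, 0, 2, -0
4669 0.11475840980054819
96 0.11599560759074712
420 0.08501940008375031
```

Request:
jog_arm --rows '[40,0,1,22,0,40,-1,1,21,0,40,0,0,3,0,40,0,0,2,0,40,0,0,3,0,40,0,0,2,0,40,0,0,2,0,40,0,0,0,0,40,0,0,0,0]'

```text
time: 13.75
tool_pos: [0.6362, 0.1287, 0.1789]
tool_rot: [3.141, 0.0, 1.571]
contact_force: [-0.3, -0.3, -2.9]
opening: 0.0577
```

Request:
jog_arm --rows '[40,0,0,1,0,40,0,0,0,0,70,0,0,0,0,91,0,0,0,0,91,0,0,0,0,91,0,0,-5,0,91,0,0,-15,0,91,0,0,-25,0,91,0,0,-25,0,91,0,0,-25,0,91,0,0,-5,0,91,0,0,0,0,91,0,0,0,0,91,0,0,0,0,91,0,0,0,0,91,0,0,0,0,91,0,0,0,0,91,0,0,0,0,91,0,0,0,0,91,0,0,0,0]'

```text
time: 15.75
tool_pos: [0.6361, 0.1287, 0.2777]
tool_rot: [3.142, 0.0, 1.571]
contact_force: [-0.7, 0.8, 0.3]
opening: 0.0908
```

Request:
jog_arm --rows '[91,-50,0,0,0,91,-50,0,0,0,91,-30,0,0,0,91,0,0,0,0,91,0,0,0,0]'

```text
time: 16.25
tool_pos: [0.6362, -0.0018, 0.2777]
tool_rot: [3.142, -0.0, 1.57]
contact_force: [-0.6, 0.4, -0.6]
opening: 0.0908
```

```bash
cat > look.py <<'E'
from h import *
for nm in('top','wrist'):
    ci,M=T(nm);im,d=read_camera(nm);P=cloud(ci,M,d);z=P[...,2];hsv=cv2.cvtColor(im,cv2.COLOR_RGB2HSV)
    for c in((.635,.1295),(.59,-.1265)):
        r2=(P[...,0]-c[0])**2+(P[...,1]-c[1])**2
        m=(r2<.055**2)&(z>.075)&(z<.125);t=(r2<.06**2)&(z>.18)&(z<.235)&(hsv[...,2]>60)
        g=(r2<.05**2)&(z>.18)&(z<.24)&(cv2.inRange(hsv,(40,80,40),(85,255,255))>0)
        if t.sum()>50:print(nm,c,m.sum(),np.median(z[m]).round(4),'top z',np.percentile(z[t],[5,50,95]).round(4),cv2.minAreaRect((P[t&(z>np.median(z[t])-.006)][:,:2]*1000).astype(np.float32)),'cap',np.median(P[g],0).round(4),g.sum())
o=observe();print(o['time'],o['tool_pos'])
im,_=read_camera('scene');save('s2.png',cv2.resize(im[150:250,280:400],None,fx=4,fy=4))
E
python3 look.py
```

```text
top (0.635, 0.1295) 289 0.0849 top z [0.1844 0.1898 0.1939] ((635.8577880859375, 126.02261352539062), (58.15269470214844, 34.66575241088867), 1.8070251941680908) cap [0.6368 0.1256 0.1918] 26
top (0.59, -0.1265) 477 0.1163 top z [0.1857 0.2207 0.2252] ((588.462646484375, -130.5567626953125), (55.33195877075195, 34.596195220947266), 1.7387988567352295) cap [ 0.5882 -0.129   0.2229] 23
wrist (0.635, 0.1295) 4512 0.0838 top z [0.1856 0.1886 0.1917] ((636.0176391601562, 127.12848663330078), (36.203826904296875, 58.15775680541992), 89.79264831542969) cap [0.6361 0.1273 0.191 ] 793
wrist (0.59, -0.1265) 2461 0.1147 top z [0.1827 0.2055 0.2195] ((591.7566528320312, -115.37650299072266), (22.602388381958008, 61.93299865722656), 74.73575592041016) cap [ 0.5909 -0.1168  0.2203] 1
16.35 [ 6.36203159e-01 -2.65624235e-04  2.77785843e-01]
```

View pics/s2.png

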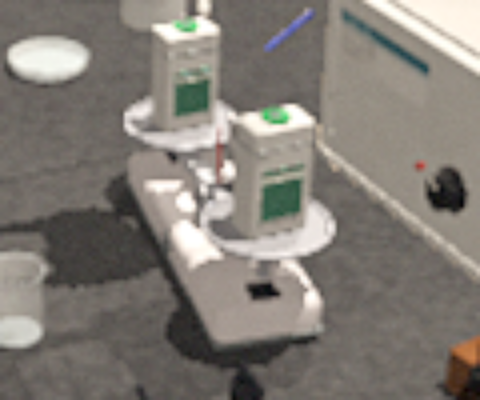

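Both stand upright. The left pan is down (z 0.085 against 0.115), so the left cassette is the heavier. I'll regrip it across its broad faces.

```bash
python3 -c "
from h import *
plan((636.1,127.3,260,0,91,12),(636.1,127.3,148,0,91,6))"
```

```text
at [636.2  -0.  277.8] yaw 90.12 t 16.4
end [636.6 127.1 147.8] 0.0 max 19.0
91, 11, 0, 1, 8, 91, 10, -1, 2, 7, 91, 10, -3, 1, 8, 91, 10, -4, 2, 7, 91, 9, -5, 1, 8, 91, 8, -7, 2, 7, 91, 8, -8, 1, 8, 91, 6, -8, 2, 7, 91, 5, -9, 1, 8, 91, 4, -10, 2, 7, 91, 3, -10, 1, 8, 91, 2, -11, 2, 7.1, 91, 0, 0, 19, 0, 91, 0, 0, 19, 0, 91, 0, 0, 18, 0, 91, 0, 0, 19, 0, 91, 0, 0, 18, 0, 91, 0, 0, 19, 0
```

Request:
jog_arm --rows '[91,11,0,1,8,91,10,-1,2,7,91,10,-3,1,8,91,10,-4,2,7,91,9,-5,1,8,91,8,-7,2,7,91,8,-8,1,8,91,6,-8,2,7,91,5,-9,1,8,91,4,-10,2,7,91,3,-10,1,8,91,2,-11,2,7.1,91,0,0,0,0,91,0,0,0,0,91,0,0,0,0]'

```text
time: 17.9
tool_pos: [0.6367, 0.1258, 0.2598]
tool_rot: [3.141, -0.0, 0.002]
contact_force: [0.4, -0.4, -0.7]
opening: 0.0911
```

```bash
python3 -c "
from h import *
plan((636.1,127.3,148,0,91,7))"
```

```text
at [636.7 125.8 259.8] yaw 0.1 t 17.9
end [635.7 126.8 147.8] 0.0 max 16.0312195418814
91, 0, 0, 16, 0, 91, 0, 0, 16, 0, 91, 0, 0, 16, 0, 91, 0, 0, 16, 0, 91, 0, 0, 16, 0, 91, 0, -1, 16, 0, 91, -1, 0, 16, 0.1
```

Request:
jog_arm --rows '[91,0,-1,16,0,91,0,0,16,0,91,0,0,16,0,91,0,0,16,0,91,0,0,16,0,91,0,-1,16,0,91,0,0,16,0,20,0,0,0,0,20,0,0,0,0,20,0,0,0,0,20,0,0,0,0,20,0,0,0,0,20,0,0,0,0,20,0,0,0,0,20,0,0,0,0]'

```text
time: 19.4
tool_pos: [0.6368, 0.1277, 0.1478]
tool_rot: [3.141, -0.0, -0.001]
contact_force: [0.6, -0.8, 1.0]
opening: 0.036
```

```bash
python3 -c "
from h import *
plan((636.1,127.3,240,0,20,4),(430,60,260,0,20,6),(431.5,-309,260,-4.4,20,9))"
```

```text
at [636.8 127.7 147.8] yaw -0.06 t 19.4
end [ 431.7 -308.7  259.8] -4.4 max 41.10960958218893
20, 0, 0, -23, 0, 20, 0, 0, -23, 0, 20, 0, 0, -23, 0, 20, -1, 0, -23, -0.1, 20, -34, 11, -3, 0, 20, -34, 11, -3, 0, 20, -34, 11, -4, 0, 20, -35, 12, -3, 0, 20, -34, 11, -4, 0, 20, -35, 12, -3, 0, 20, 0, 41, 0, 0, 20, 0, 41, 0, 1, 20, 1, 41, 0, 0, 20, 1, 41, 0, 1, 20, 2, 41, 0, 0, 20, 1, 41, 0, 1, 20, 2, 41, 0, 0, 20, 3, 41, 0, 1, 20, 3, 40, 0, 0.4
```

Request:
jog_arm --rows '[20,0,0,-15,0,20,0,0,-20,0,20,0,0,-27,0,20,0,0,-30,0,20,-34,11,-3,0,20,-34,11,-3,0,20,-34,11,-4,0,20,-35,12,-3,0,20,-34,11,-4,0,20,-35,12,-3,0,20,0,41,0,0,20,0,41,0,1,20,1,41,0,0,20,1,41,0,1,20,2,41,0,0,20,1,41,0,1,20,2,41,0,0,20,3,41,0,1,20,3,40,0,0.4]'

```text
time: 21.3
tool_pos: [0.4314, -0.3099, 0.2593]
tool_rot: [-3.141, 0.0, -0.079]
contact_force: [0.8, 0.2, -3.2]
opening: 0.036
```

Request:
jog_arm --rows '[20,0,0,0,0,20,0,0,0,0,20,0,0,0,0]'

```text
time: 21.6
tool_pos: [0.4317, -0.3073, 0.2594]
tool_rot: [-3.141, 0.001, -0.077]
contact_force: [-0.1, 0.4, -2.7]
opening: 0.036
```

```bash
python3 - <<'E'
from h import *
ci,M=T('wrist');im,d=read_camera('wrist');save('w3.png',im);P=cloud(ci,M,d);z=P[...,2]
near=(abs(P[...,0]-.4315)<.07)&(abs(P[...,1]+.309)<.07)
m=(near&(z>.085)&(z<.125)).astype(np.uint8);n,l,s,c=cv2.connectedComponentsWithStats(m)
for i in range(1,n):
    if s[i,4]>30:q=P[l==i];print(s[i],q.mean(0).round(4),cv2.minAreaRect((q[:,:2]*1000).astype(np.float32)))
# held cassette top
t=(abs(P[...,0]-.4315)<.06)&(abs(P[...,1]+.309)<.05)&(z>.285)&(z<.325)&(cv2.cvtColor(im,cv2.COLOR_RGB2HSV)[...,2]>120)
q=P[t];print('top',len(q),np.median(q,0),cv2.minAreaRect((q[:,:2]*1000).astype(np.float32)) if len(q)>5 else 0)
print(observe()['tool_pos'],np.degrees(observe()['tool_rot']))
ci,M=T('top');im,d=read_camera('top');P=cloud(ci,M,d);z=P[...,2]
r2=(P[...,0]-.59)**2+(P[...,1]+.1265)**2
k=(r2<.055**2)&(z>.17);print('right cass top',np.median(P[k],0),k.sum())
E
```

```text
[304 142  39  13 473] [ 0.4723 -0.3121  0.1041] ((470.74212646484375, -311.65618896484375), (39.37400436401367, 12.146987915039062), 85.74878692626953)
top 6845 [ 0.44524448 -0.30781001  0.29979252] ((434.33990478515625, -306.7354431152344), (59.14812469482422, 52.839439392089844), 84.95101928710938)
[ 0.4318553  -0.30712101  0.25962509] [-1.79966229e+02  2.26939336e-02 -4.39864529e+00]
right cass top [ 0.58853811 -0.1288722   0.18966148] 225
```

View pics/w3.png

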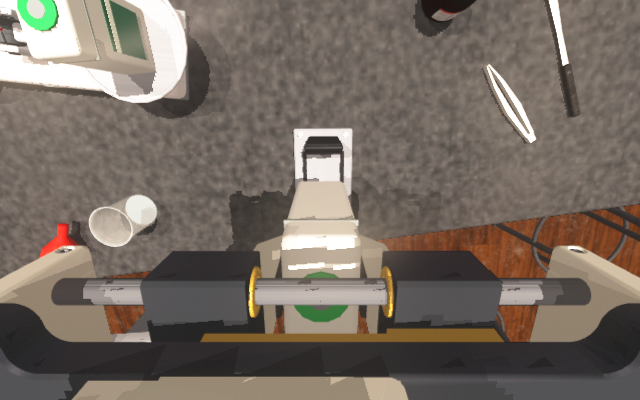

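Request:
jog_arm --rows '[20,0,2,20,0,20,0,0,25,0,20,0,0,25,0,20,0,0,12,0,20,0,0,8,0,20,0,0,8,0,20,0,0,8,0,20,0,0,8,0,20,0,0,8,0,20,0,0,8,0,20,0,0,8,0,20,0,0,8,0,20,0,0,8,0,20,0,0,8,0,20,0,0,8,0,20,0,0,6,0,20,0,0,4,0,20,0,0,0,0,20,0,0,0,0]'

```text
time: 23.6
tool_pos: [0.4318, -0.3104, 0.0799]
tool_rot: [3.141, -0.0, -0.078]
contact_force: [-0.2, -0.5, -2.4]
opening: 0.0358
```

No contact so far (force −2.4 N is just the weight), with about 5 mm left to go.

Request:
jog_arm --rows '[20,0,0,2,0,20,0,0,2,0,20,0,0,1,0,20,0,0,0,0]'

```text
time: 24.0
tool_pos: [0.4319, -0.3104, 0.0755]
tool_rot: [3.141, -0.001, -0.078]
contact_force: [0.2, 0.8, 4.2]
opening: 0.0359
```

Request:
jog_arm --rows '[50,0,0,0,0,70,0,0,0,0,91,0,0,0,0,91,0,0,0,0,91,0,0,0,0,91,0,0,-15,0,91,0,0,-35,0,91,0,0,-40,0,91,0,0,-40,0,91,0,0,-40,0,91,-20,40,-10,0,91,-20,40,0,0,91,0,0,0,0,91,0,0,0,0,91,0,0,0,0]'

```text
time: 25.5
tool_pos: [0.3859, -0.3861, 0.2544]
tool_rot: [-3.141, 0.0, -0.078]
contact_force: [0.8, -0.3, 0.1]
opening: 0.0913
```

```bash
python3 - <<'E'
from h import *
for nm in('top','wrist'):
    ci,M=T(nm);im,d=read_camera(nm);P=cloud(ci,M,d);z=P[...,2];hsv=cv2.cvtColor(im,cv2.COLOR_RGB2HSV)
    G=cv2.inRange(hsv,(40,80,40),(85,255,255))>0
    for c,a in(((.4315,-.309),.1),((.635,.1295),.1),((.59,-.1265),.1)):
        r=(P[...,0]-c[0])**2+(P[...,1]-c[1])**2<.055**2
        g=r&G&(z>a);t=r&(z>a+.005)&(hsv[...,2]>120)
        if g.sum()>5:print(nm,c,'cap',np.median(P[g],0).round(4),g.sum(),cv2.minAreaRect((P[t][:,:2]*1000).astype(np.float32)) )
im,d=read_camera('scene');save('s3.png',cv2.resize(im[150:300,240:440],None,fx=4,fy=4));o=observe();print(o['time'],o['tool_pos'],o['contact_force'])
E
```

```text
top (0.4315, -0.309) cap [ 0.4309 -0.3097  0.1207] 25 ((416.12677001953125, -324.3492431640625), (73.59046173095703, 83.02224731445312), 80.67923736572266)
top (0.59, -0.1265) cap [ 0.5886 -0.1295  0.1926] 25 ((588.996337890625, -128.60806274414062), (57.62610626220703, 34.53945541381836), 0.8246304392814636)
wrist (0.4315, -0.309) cap [ 0.4322 -0.3108  0.1187] 358 ((429.1932067871094, -327.0137023925781), (71.95584869384766, 88.95475006103516), 87.4533462524414)
wrist (0.59, -0.1265) cap [ 0.5732 -0.1479  0.1116] 155 ((561.4113159179688, -132.86468505859375), (9.915614128112793, 35.07497787475586), 16.601255416870117)
25.65 [ 0.38620667 -0.38597288  0.25465459] [ 0.11935753  0.64769049 -1.04834414]
```

View pics/s3.png

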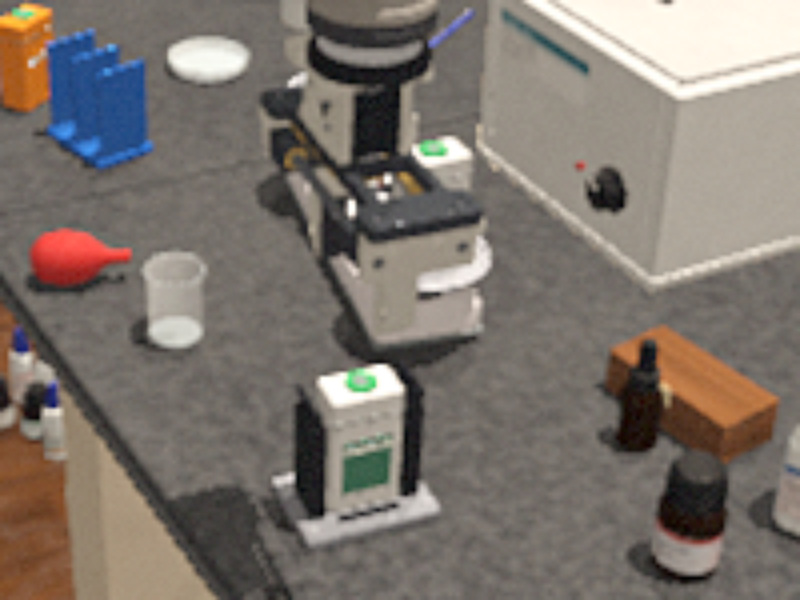

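The cassette is seated between the guides. Its cap is at z ≈ 0.119–0.121 m (0.120 expected) and within about 2 mm of the bay centre. The lighter one stands on the right pan and the arm is clear.

```bash
python3 -c "
from h import *
print(hand_in())"
```

```text
the job is handed in; nothing more can be done
None
```

The heavier cassette is standing in the grey loading bay and the lighter one is on the balance's right pan. I handed the job in at about 25.7 s of the 72 s allowed; hand-in gives no verdict.

- **Weighing:** I put one cassette on each pan and let go. The left pan sank to about 0.085 m and the right rose to about 0.115 m, so the left cassette was the heavier. The wrist-force weights only hinted at this (about 2.8 N against 1.5–2.6 N, noisy), so I relied on the balance.
- **Bay:** I regripped the heavier cassette across its broad faces and lowered it into the bay until it touched the floor at +4 N. Its cap then measured 0.119–0.121 m high (0.120 m expected) and within about 2 mm of the bay centre.
- **Pan:** The top camera shows the lighter cassette about 3 mm from the right pan's centre. The last wrist-camera reading of its cap disagreed (z 0.11 m) but probably caught the label, so I set it aside.
- **Surroundings:** In the last picture the bottles, beaker and petri dish in view look undisturbed, and so does the orange look-alike. The conical flask could not be checked there, because the arm hid that part of the bench; I kept the carried cassette above its height.

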